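# Set spring tweezers to the gauge on a folding box lid

## Robot

A 6-joint arm with a two-finger parallel gripper is mounted at the origin on a cart in front of the work surface, level with it; the furniture and walls round the work are solid. World frame = base frame: x ahead of the robot, y to its left, z up, the work surface at z = 0. Lengths are in m, angles in rad, forces in N, time in s.
With the tool pointing down it reaches from about 0.4 to 0.825 m from the base axis. Payload 7 kg.
Tool frame: the origin (TCP) lies at the very end of the fingers, on their centre line; the grasp point (between the pads) lies arm.grip_point_offset behind it (arm.grip_point_offset is the distance from the TCP to the grasp point, in m); z points along the fingers, y is the line along which they close (so a half turn about z gives the same grasp; the last joint's range is limited). The gripper opens to 88 mm and grips with 3 to 60 N. Pads are 19 mm wide; open, the fingers measure 130 mm over their backs; the gripper's body (78 mm by 193 mm) begins 47 mm behind the grasp point.
Start: joints at [1.591, 0.359, 0.012, 0, -1.224, -0.288], TCP at [0.179, 0.651, 0.227] pointing down, gripper open.
Joint ranges: [-3.07, 3.07], [-1.43, 2.12], [-1.02, 1.25], [-3.03, 1.67], [-3.05, -0], [-3.03, 3.03]. Speed limits (rad/s): [2.39, 2.39, 3.01, 3.14, 3.14, 3.14].

## Interface

Orientations are given as [roll, pitch, yaw] about the fixed x, y, z axes, in that order (R = Rz(yaw) Ry(pitch) Rx(roll)).
In Python, from station import arm gives the robot as it stands.
- The arm moves only by the shell command python3 -m crank 'ROWS' [OPENING] [FORCE]. ROWS is JSON, a list of rows, each an object of numbers: "dx", "dy", "dz": the shift along the tool's x, y, z in cm; "wx", "wy", "wz": the turn, a rotation vector about the tool's x, y, z in degrees. A call has exactly 10 rows; each row is the pose to reach, as a shift and turn from the pose commanded when the call began, along the tool's axes at that moment; what a row does not reach only later rows make up. A row lasts 1/8 s, in which the tool goes at most 62.5 mm and 10.7 degrees, less where a joint would pass 70% of its speed; a pose out of reach is approached as far as the arm can. A call with a gripper value outside its range is refused whole. OPENING is the finger opening in cm, from 0 to 8.76, set as the call begins (- or left out, the last holds). The fingers move at their own pace and stop on an object; FORCE is the grip in N (left out, the last holds). Time passes only in rows, so rows that repeat a pose let the fingers close, or fill a call up. It gives the time, the measured TCP pose, the force, the opening and the grip force at its end, in the units of the state.
- arm.get_state(): the state, without advancing time (a new reading comes with each control period).
- arm.grab_frame(name): name is "scene" or "top" or "wrist"; returns the picture (420x560x3 uint8, red, green, blue); there is no depth.
- arm.calibration(name): a dict with "fx", "fy", "cx", "cy" (pixels), "world_from_camera" (4x4, takes a point from camera to world coordinates). Camera axes: x right, y down, z forward; pixel columns grow to the right and rows downward; lengths in m; the calibration is good to about 2 mm. A picture is of the moment at which its call begins: read the wrist's pose just before it. calibration takes no time and is no camera call; for the wrist camera it gives the pose at the moment of the call.
- arm.job_done(): hands the job in; it is judged then, once.
Trained networks look in the newest picture that a camera, given by its name, has taken for a name from the list of things; names that differ only in an ending like _2 or _b are one class to them, and where a whole thing is asked for, a point or a joint stands for the part that bears it (a point fixed in the world has none). Each returns a list of dicts, best first, with "confidence" (0 to 1); they miss things now and then, are a little off and sometimes report something else, mostly with a low value. They report only what shows in the picture. A call takes as long as a camera call. They do not tell look-alikes from the thing itself.
- arm.find_in(camera, query): "centre" ([x, y, z] in m, in world coordinates, good to about 4 mm: the middle of the surface that is visible of it).
- arm.masks_of(camera, query): "pixels" (420x560 bool, what is visible of it).
- arm.mark_of(camera, query): "centre" ([x, y, z] in m, in world coordinates, good to about 4 mm: a listed point, or the origin of a listed thing).
The state is a dict: "t": time; "q": joint angles; "qd": joint speeds; "joint_efforts": joint torques, N m; "eef_pos": TCP position; "ee_rot": TCP orientation; "force": force on the tool from outside, world axes, zero at the start; "moment": the same for the moment, N m; "width": finger opening in m; "gripper_force": force on a finger pad.
Only numpy, scipy, OpenCV 4.12 (cv2) and the standard library are available. Lean on these libraries where they do the work, as an engineer would, in place of code of your own. Each camera call takes 0.05 s, during which the arm holds its last target. There are 200 camera calls.

## Task

Fold the lid of the aluminium gauge box fully shut, so that its tab is down behind the front rim, and leave it shut. Then pick up the spring tweezers by their finger pads, squeeze them until the gap between the tips equals the 20 mm width of the raised gauge bar on the lid, and finish while still holding them steady at that gap, level and a finger's breadth above the bar without touching it, one tip over the middle of each of its two long edges. Do not put the tweezers down or let go, and leave the other things on the bench where they are.

Things in the scene. Friction and masses are not known exactly. Their poses are not given: they have to be found in the camera images.
- gauge_box: Fixed bare-aluminium open box, 120 (x) x 140 (y) x 57 mm high, origin at the centre of its underside. Its lid is hinged along the +x edge; its -x (front) wall is the rim, 4 mm thick, its top 57 mm above the bench. With the lid shut the lid's top face is 54 mm above the bench.
- gauge_lid (a joint): Opening angle of the box lid, rad: 0 = shut flat, starts about 0.45 to 0.8 with its free edge raised. It stays where it is left (stiff hinge: 0.09 N m) and cannot go below 0. Push it down from above; 1 to 4 N does it. It is shut when below 0.05 (tab behind the rim).
- lid_hinge (a point): Centre of the lid's hinge line, 56 mm towards box +x from the box origin and 50 mm above the bench. The lid panel (aluminium, 110 mm from hinge to free edge, 134 mm along the hinge, 4 mm thick, its underside in the hinge plane) runs from here towards box -x; a tab 60 mm wide hangs 13 mm below the panel at its free edge.
- mark_left (a point): Middle of the +y long edge of the raised gauge bar, on the bar's top. The bar is dark steel, 40 mm long (box x), 20 mm wide (box y), 2 mm high, in the middle of the lid's top; with the lid shut the bar's middle is right over the box origin and its top is 56 mm above the bench.
- mark_right (a point): Middle of the -y long edge of the same gauge bar, 20 mm from mark_left.
- tweezers: Loose steel spring tweezers, about 80 g, lying flat, 156 mm long, 16 mm high. Origin at the underside in mid length, x towards the tips: bow end (hinge) at -75 mm, tips at +74 mm. Each arm has a ridged flat finger pad 44 mm long, 16 mm high, centred at x = +20 mm. Frame fixed to the -y arm; x is the mid line when free; squeezed by q, the mid line is turned q/2 towards -y.
- tweezer_arm (a joint): Closing angle of the tweezers, rad: 0 free (tip gap 44 mm), 0.16 = tip gap 20 mm, 0.29 tips together; 150 mm of gap per rad. Over the outer faces of the finger pads: 43 mm free, 28 mm (and parallel) at a 20 mm tip gap; 1 mm there moves the tips 1.6 mm. A spring opens the arms: about 8 N on the pads holds the 20 mm gap, 12.5 N shuts the tips.
- tip_left (a point): Inner face of the tip of the +y arm, at mid height, 8 mm above the underside of the pads; the tip itself is 10 mm high (5 mm above and below this point). The distance between tip_left and tip_right is the tip gap.
- tip_right (a point): The same on the -y arm.
- honing_guide: Bystander: small grey honing guide, 39x64x31 mm, origin at its underside; not to be moved.
- blank: Bystander: mahogany stick, 19x212x24 mm, lying behind the work, origin at its underside; not to be moved.
- sanding_block: Bystander: cork-coloured sanding block, 60x105x29 mm, origin at its underside; not to be moved.
Not all that is in view belongs to the job. What is meant by the gauge_box is not blue, and is the smaller of those in its own colour.

How it is judged:
On the way, in this order (a step that is already met when the one before it is completed fails the run):
1. the lid is shut, its tab behind the rim, before the tweezers are picked up (value of joint gauge_lid below 0.05 rad and height (world z) of tweezers below 0.01 m), for 0.2 s.
2. the tweezers are picked up (height (world z) of tweezers above 0.03 m and contact force between tweezers and the fingers above 1 N), for 0.2 s.
At the end, for the whole second after the job is handed in: Lid below 0.05 rad; tweezers in the fingers (over 1 N), level within 0.3 rad, still (under 30 mm/s), not touching box or lid; tip gap 20 mm +-2.5; each tip within 10 mm (horizontally) of the middle of its own bar edge, tip undersides 1 to 31 mm above the bar (value of joint gauge_lid below 0.05 rad and distance between tip_left and tip_right between 0.0175 and 0.0225 m and ((horizontal distance between tip_left and mark_left below 0.01 m and horizontal distance between tip_right and mark_right below 0.01 m) or (horizontal distance between tip_left and mark_right below 0.01 m and horizontal distance between tip_right and mark_left below 0.01 m)) and z of tip_left in the frame of gauge_box between 0.062 and 0.092 m and z of tip_right in the frame of gauge_box between 0.062 and 0.092 m and angle between tweezers's own z axis and vertical below 0.3 rad and contact force between tweezers and the fingers above 1 N and contact force between tweezers and gauge_box below 0.1 N and linear speed of tweezers below 0.03 m/s); the arm keeps its last pose, push and grip.
It fails at once if the honing guide is moved (distance of honing_guide from where it was at the start of the episode above 0.02 m).
It fails at once if the wooden blank is moved (distance of blank from where it was at the start of the episode above 0.02 m).
It fails at once if the sanding block is moved (distance of sanding_block from where it was at the start of the episode above 0.02 m).
It also fails if it takes over 56 s, if anything falls off the work surface, if the arm or the gripper's body presses on something with over 40 N, if the wrist force passes 120 N, or if a joint passes its speed limit or range.

## Working session

There is one attempt and no reset: what is moved stays moved. The work goes in short steps, Python scripts to look and compute and a shell command to move; the robot and the scene stay as the last step left them, time stands still between calls to the robot, and variables do not carry over. Pictures are saved under pics/ and viewed, at most 10 in all, crops included, and the job is handed in when it is done.

```bash
mkdir -p pics; ls
cat > h.py <<'E'
from station import arm
import numpy as np, cv2
np.set_printoptions(precision=4,suppress=True)
def snap(c,n):
    im=arm.grab_frame(c); cv2.imwrite(f'pics/{n}.png',im[:,:,::-1]); return im
def st():
    s=arm.get_state(); print({k:np.round(s[k],4).tolist() for k in ('t','q','eef_pos','ee_rot','force','width','gripper_force')}); return s
E
python3 - <<'E'
from h import *
st(); print(arm.grip_point_offset)
snap('top','top0'); 
for q in ['gauge_box','lid_hinge','mark_left','mark_right','tweezers','tip_left','tip_right','honing_guide','blank','sanding_block']:
    print(q,[(np.round(d['centre'],4).tolist(),round(d['confidence'],2)) for d in arm.mark_of('top',q)])
snap('scene','scene0')
E
```

```text
pics
{'t': 0.0, 'q': [1.5911, 0.3594, 0.011, -0.0004, -1.2241, -0.2881], 'eef_pos': [0.1785, 0.6504, 0.2256], 'ee_rot': [3.1399, -0.0001, -0.2679], 'force': [0.5175, 0.804, -0.2581], 'width': 0.0875, 'gripper_force': 0.0}
0.0188
gauge_box [([0.4262, -0.3373, 0.0017], 0.77), ([0.3997, 0.0161, 0.0017], 0.67), ([0.5842, -0.1343, -0.0056], 0.57)]
lid_hinge [([0.64, -0.1389, 0.0484], 0.94), ([0.4962, -0.3372, 0.066], 0.87), ([0.4588, 0.0103, 0.0458], 0.7)]
mark_left [([0.6022, -0.1221, 0.0899], 0.94), ([0.4019, 0.0267, 0.056], 0.83), ([0.4242, -0.3224, 0.0701], 0.63)]
mark_right [([0.6044, -0.1444, 0.0912], 0.94), ([0.4254, -0.3475, 0.0735], 0.66), ([0.6352, 0.0955, 0.0076], 0.64)]
tweezers [([0.572, 0.1376, -0.0009], 0.63)]
tip_left [([0.6498, 0.1327, 0.0082], 0.71), ([0.6395, -0.1357, 0.0486], 0.52)]
tip_right [([0.6385, 0.0991, 0.0097], 0.84)]
honing_guide [([0.7505, -0.0434, -0.0023], 0.61)]
blank [([0.7657, 0.1639, -0.001], 0.81)]
sanding_block [([0.7557, -0.1771, 0.0006], 0.59)]
```

View pics/top0.png

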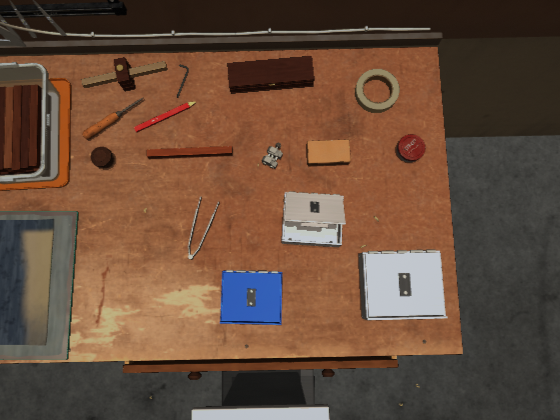

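View pics/scene0.png

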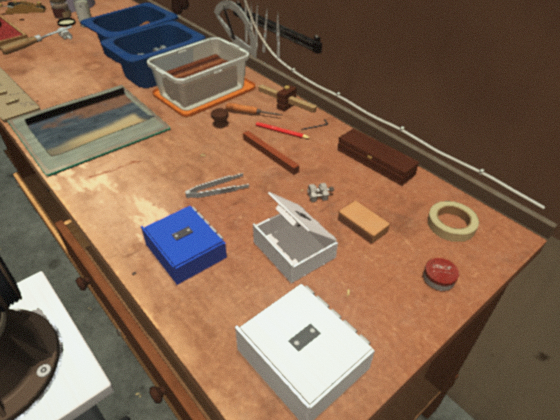

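The top view shows the aluminium boxes at (313,218), which is small with its lid open, and (403,285), which is large. The blue box is at (251,297). The small one at about (0.584, -0.135) is the target. The tweezers have their bow at (191,257) and tips at (200,197) and (218,203). I'm heading for the lid and passing over the tweezers on the way.

```bash
python3 -m crank '[{"dx":58.5,"dy":65.2,"wz":-15.4},{"dx":58.5,"dy":65.2,"wz":-15.4},{"dx":58.5,"dy":65.2,"wz":-15.4},{"dx":58.5,"dy":65.2,"wz":-15.4},{"dx":58.5,"dy":65.2,"wz":-15.4},{"dx":58.5,"dy":65.2,"wz":-15.4},{"dx":58.5,"dy":65.2,"wz":-15.4},{"dx":58.5,"dy":65.2,"wz":-15.4},{"dx":58.5,"dy":65.2,"wz":-15.4},{"dx":58.5,"dy":65.2,"wz":-15.4}]' 0 20
python3 - <<'E'
from h import *
st(); snap('wrist','w1')
for q in ['tweezers','tip_left','tip_right','gauge_box','lid_hinge','mark_left','mark_right']:
    print(q,[(np.round(d['centre'],4).tolist(),round(d['confidence'],2)) for d in arm.mark_of('wrist',q)])
E
```

```text
{'t': 0.6, 'q': [1.5911, 0.3586, 0.0119, -0.0, -1.2241, -0.2881], 'eef_pos': [0.1786, 0.6509, 0.2266], 'ee_rot': [-3.1416, 0.0, -0.2678], 'force': [-0.0889, -0.071, -0.0938], 'width': 0.0877, 'gripper_force': 0.0}
tweezers []
tip_left []
tip_right []
gauge_box []
lid_hinge []
mark_left []
mark_right []$[0]: bad value
```

```bash
python3 -m crank '[{"dx":4,"dy":4.5,"wz":-3},{"dx":8,"dy":9,"wz":-6},{"dx":12,"dy":13.5,"wz":-9},{"dx":16,"dy":18,"wz":-12},{"dx":20,"dy":22.5,"wz":-15},{"dx":24,"dy":27,"wz":-15.4},{"dx":28,"dy":31.5,"wz":-15.4},{"dx":32,"dy":35.5,"wz":-15.4},{"dx":36,"dy":40,"wz":-15.4},{"dx":40,"dy":44.5,"wz":-15.4}]' 0 20
python3 - <<'E'
from h import *
st(); snap('wrist','w1')
for q in ['tweezers','tip_left','tip_right','gauge_box','lid_hinge','mark_left','mark_right']:
    print(q,[(np.round(d['centre'],4).tolist(),round(d['confidence'],2)) for d in arm.mark_of('wrist',q)])
E
```

```text
{'t': 1.0, 'q': [1.5911, 0.3586, 0.0119, 0.0, -1.2241, -0.2881], 'eef_pos': [0.1786, 0.6509, 0.2266], 'ee_rot': [-3.1415, -0.0, -0.2678], 'force': [0.0102, -0.557, -0.7599], 'width': 0.0876, 'gripper_force': 0.0}
tweezers []
tip_left []
tip_right []
gauge_box []
lid_hinge []
mark_left []
mark_right []$[0]: bad value
```

```bash
python3 -m crank '[{"dx":4,"dy":4.5,"dz":0,"wx":0,"wy":0,"wz":-3},{"dx":8,"dy":9,"dz":0,"wx":0,"wy":0,"wz":-6},{"dx":12,"dy":13.5,"dz":0,"wx":0,"wy":0,"wz":-9},{"dx":16,"dy":18,"dz":0,"wx":0,"wy":0,"wz":-12},{"dx":20,"dy":22.5,"dz":0,"wx":0,"wy":0,"wz":-15},{"dx":24,"dy":27,"dz":0,"wx":0,"wy":0,"wz":-15.4},{"dx":28,"dy":31.5,"dz":0,"wx":0,"wy":0,"wz":-15.4},{"dx":32,"dy":35.5,"dz":0,"wx":0,"wy":0,"wz":-15.4},{"dx":36,"dy":40,"dz":0,"wx":0,"wy":0,"wz":-15.4},{"dx":40,"dy":44.5,"dz":0,"wx":0,"wy":0,"wz":-15.4}]' 0 20
```

```text
t: 2.65
eef_pos: [0.4473, 0.1143, 0.2271]
ee_rot: [-3.141, -0.001, 0.002]
force: [0.2, 0.7, -0.9]
width: 0.0009
gripper_force: 0.0
```

Run:
```python
from h import *
st(); snap('wrist','w1')
c=arm.calibration('wrist'); print(np.array(c['world_from_camera']),c['fx'])
for q in ['tweezers','tip_left','tip_right','gauge_box','lid_hinge','mark_left','mark_right']:
    print(q,[(np.round(d['centre'],4).tolist(),round(d['confidence'],2)) for d in arm.mark_of('wrist',q)])
```

```text
{'t': 2.65, 'q': [0.6787, -0.0019, -0.4366, 0.0001, -1.1347, 0.8936], 'eef_pos': [0.4473, 0.1143, 0.2271], 'ee_rot': [-3.1408, -0.0012, 0.0015], 'force': [0.1758, 0.6546, -0.9251], 'width': 0.0009, 'gripper_force': 0.0}
[[-0.0019 -0.9661 -0.2583  0.5174]
 [-1.      0.0021 -0.0004  0.1098]
 [ 0.0009  0.2583 -0.9661  0.3858]
 [ 0.      0.      0.      1.    ]] 337.7545299203477
tweezers [([0.573, 0.1375, -0.0035], 0.92)]
tip_left []
tip_right [([0.5826, -0.1351, -0.0017], 0.41)]
gauge_box [([0.5814, -0.1378, -0.0008], 0.79), ([0.4034, 0.0151, -0.0006], 0.69)]
lid_hinge [([0.4575, 0.0164, 0.054], 0.81)]
mark_left [([0.4011, 0.0249, 0.0561], 0.82)]
mark_right [([0.4008, 0.005, 0.0579], 0.68)]
```

View pics/w1.png

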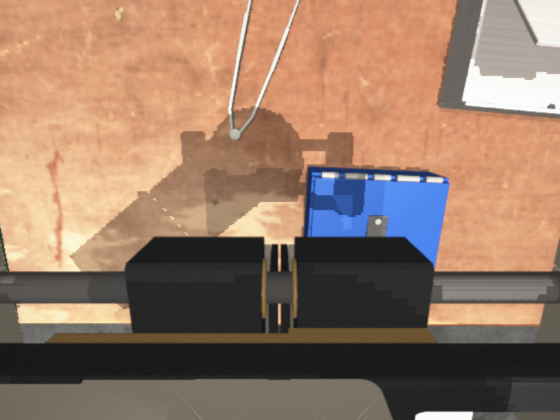

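The wrist view shows the bow at (235,133), the blue box below right, and the target box's front-left corner at (440,105). Next I'm going above the lid.

```bash
python3 -m crank '[{"dx":2.5,"dy":5,"dz":0,"wx":0,"wy":0,"wz":0},{"dx":5,"dy":10,"dz":0,"wx":0,"wy":0,"wz":0},{"dx":7.5,"dy":15,"dz":0,"wx":0,"wy":0,"wz":0},{"dx":10,"dy":20,"dz":0,"wx":0,"wy":0,"wz":0},{"dx":12.5,"dy":25,"dz":0,"wx":0,"wy":0,"wz":0},{"dx":12.5,"dy":25,"dz":3,"wx":0,"wy":0,"wz":0},{"dx":12.5,"dy":25,"dz":6,"wx":0,"wy":0,"wz":0},{"dx":12.5,"dy":25,"dz":8,"wx":0,"wy":0,"wz":0},{"dx":12.5,"dy":25,"dz":8,"wx":0,"wy":0,"wz":0},{"dx":12.5,"dy":25,"dz":8,"wx":0,"wy":0,"wz":0}]'
python3 - <<'E'
from h import *
snap('scene','s2')
import cv2
im=cv2.imread('pics/s2.png')[130:330,160:420]; cv2.imwrite('pics/s2c.png',cv2.resize(im,None,fx=3,fy=3))
E
```

```text
t: 4.3
eef_pos: [0.5727, -0.1331, 0.1475]
ee_rot: [3.141, -0.001, 0.003]
force: [0.1, 0.1, 1.2]
width: 0.0008
gripper_force: 0.0
```

View pics/s2c.png

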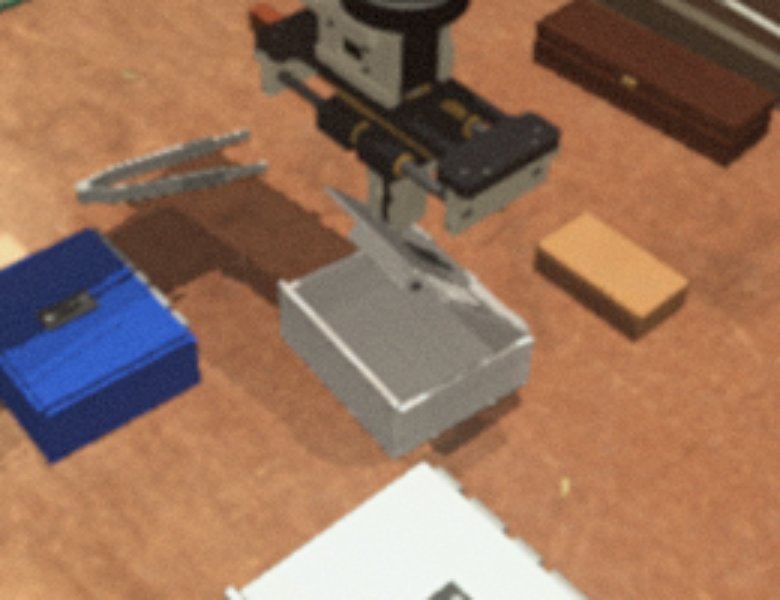

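The fingers sit above the lid, inside its free edge at crop (345,200). Now I push it down.

```bash
python3 -m crank '[{"dx":0,"dy":0,"dz":1,"wx":0,"wy":0,"wz":0},{"dx":0,"dy":0,"dz":2,"wx":0,"wy":0,"wz":0},{"dx":-0.3,"dy":0,"dz":3,"wx":0,"wy":0,"wz":0},{"dx":-0.6,"dy":0,"dz":4,"wx":0,"wy":0,"wz":0},{"dx":-0.9,"dy":0,"dz":5,"wx":0,"wy":0,"wz":0},{"dx":-1.2,"dy":0,"dz":6,"wx":0,"wy":0,"wz":0},{"dx":-1.5,"dy":0,"dz":7,"wx":0,"wy":0,"wz":0},{"dx":-1.8,"dy":0,"dz":7.8,"wx":0,"wy":0,"wz":0},{"dx":-2,"dy":0,"dz":8.4,"wx":0,"wy":0,"wz":0},{"dx":-2,"dy":0,"dz":8.6,"wx":0,"wy":0,"wz":0}]'
```

```text
t: 5.6
eef_pos: [0.5515, -0.134, 0.0602]
ee_rot: [3.142, 0.001, 0.001]
force: [0.5, 0.1, 0.9]
width: 0.0001
gripper_force: 0.2
```

```bash
python3 -m crank '[{"dx":0,"dy":0,"dz":0.2,"wx":0,"wy":0,"wz":0},{"dx":0,"dy":0,"dz":0.4,"wx":0,"wy":0,"wz":0},{"dx":0,"dy":0,"dz":0.6,"wx":0,"wy":0,"wz":0},{"dx":0,"dy":0,"dz":0.7,"wx":0,"wy":0,"wz":0},{"dx":0,"dy":0,"dz":0.7,"wx":0,"wy":0,"wz":0},{"dx":0,"dy":0,"dz":0.7,"wx":0,"wy":0,"wz":0},{"dx":0,"dy":0,"dz":0.7,"wx":0,"wy":0,"wz":0},{"dx":0,"dy":0,"dz":0.7,"wx":0,"wy":0,"wz":0},{"dx":0,"dy":0,"dz":0.7,"wx":0,"wy":0,"wz":0},{"dx":0,"dy":0,"dz":0.7,"wx":0,"wy":0,"wz":0}]'
```

```text
t: 6.85
eef_pos: [0.552, -0.134, 0.0542]
ee_rot: [3.142, -0.0, 0.001]
force: [-2.8, 1.1, 5.3]
width: 0.0005
gripper_force: 3.2
```

```bash
python3 -m crank '[{"dx":0,"dy":0,"dz":-1,"wx":0,"wy":0,"wz":0},{"dx":0,"dy":0,"dz":-3,"wx":0,"wy":0,"wz":0},{"dx":-1,"dy":0,"dz":-7,"wx":0,"wy":0,"wz":0},{"dx":-3,"dy":0,"dz":-11,"wx":0,"wy":0,"wz":0},{"dx":-5,"dy":0,"dz":-15,"wx":0,"wy":0,"wz":0},{"dx":-7,"dy":0,"dz":-18,"wx":0,"wy":0,"wz":0},{"dx":-7,"dy":0,"dz":-18,"wx":0,"wy":0,"wz":0},{"dx":-7,"dy":0,"dz":-18,"wx":0,"wy":0,"wz":0},{"dx":-7,"dy":0,"dz":-18,"wx":0,"wy":0,"wz":0},{"dx":-7,"dy":0,"dz":-18,"wx":0,"wy":0,"wz":0}]' 8.76 20
python3 - <<'E'
from h import *
st(); c=arm.calibration('wrist'); np.save('cw3.npy',np.array(c['world_from_camera'])); print([c[k] for k in('fx','fy','cx','cy')])
snap('wrist','w3'); snap('top','top3')
for cam in ['wrist','top']:
  for q in ['gauge_box','lid_hinge','mark_left','mark_right','tweezers','tip_left','tip_right']:
    print(cam,q,[(np.round(d['centre'],4).tolist(),round(d['confidence'],2)) for d in arm.mark_of(cam,q)])
a=cv2.imread('pics/w3.png'); b=cv2.imread('pics/top3.png')[170:270,170:360]
b=cv2.resize(b,(798,420)); a=cv2.resize(a,None,fx=1.4,fy=1.4); cv2.imwrite('pics/w3v.png',a); cv2.imwrite('pics/t3v.png',b)
E
```

```text
t: 8.1
eef_pos: [0.4818, -0.1341, 0.2326]
ee_rot: [3.141, 0.002, 0.001]
force: [-0.3, 0.1, 0.6]
width: 0.0868
gripper_force: 0.0
{'t': 8.1, 'q': [0.1222, 0.0648, -0.3538, -0.0, -1.154, 1.4495], 'eef_pos': [0.4818, -0.1341, 0.2326], 'ee_rot': [3.1414, 0.0018, 0.0009], 'force': [-0.3093, 0.0967, 0.5507], 'width': 0.0868, 'gripper_force': 0.0}
[337.7545299203477, 337.7545299203477, 278.951712682185, 209.69058785209972]
wrist gauge_box [([0.4272, -0.3335, -0.0032], 0.85), ([0.5805, -0.1375, 0.0001], 0.84), ([0.641, -0.1399, 0.0507], 0.16)]
wrist lid_hinge [([0.6403, -0.1368, 0.0516], 0.91), ([0.4596, 0.0142, 0.0524], 0.82), ([0.4947, -0.3328, 0.0606], 0.58), ([0.5724, 0.1358, -0.0017], 0.2)]
wrist mark_left [([0.5855, -0.1245, 0.062], 0.92), ([0.4015, 0.0231, 0.0552], 0.71), ([0.4254, -0.3228, 0.0729], 0.61)]
wrist mark_right [([0.4032, 0.0057, 0.0589], 0.76), ([0.5823, -0.1441, 0.0532], 0.68), ([0.4228, -0.348, 0.0746], 0.59)]
wrist tweezers [([0.5727, 0.1354, -0.0018], 0.94)]
wrist tip_left [([0.6469, 0.1338, 0.0055], 0.97)]
wrist tip_right [([0.6313, 0.0985, 0.0059], 0.67)]
top gauge_box [([0.4229, -0.3351, 0.0019], 0.8), ([0.4002, 0.0174, -0.0023], 0.75)]
top lid_hinge [([0.4981, -0.3357, 0.0641], 0.95), ([0.4582, 0.009, 0.0442], 0.95), ([0.6381, -0.1366, 0.0486], 0.63)]
top mark_left [([0.4008, 0.0257, 0.0529], 0.71), ([0.4257, -0.3221, 0.0695], 0.62)]
top mark_right [([0.4009, 0.0015, 0.0571], 0.68)]
top tweezers []
top tip_left [([0.6522, 0.1332, 0.0076], 0.42)]
top tip_right []
```

View pics/w3v.png

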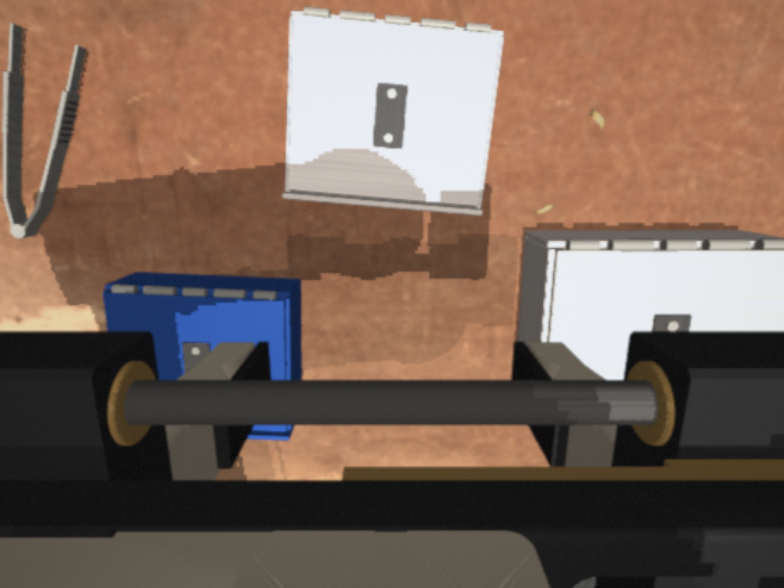

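View pics/t3v.png

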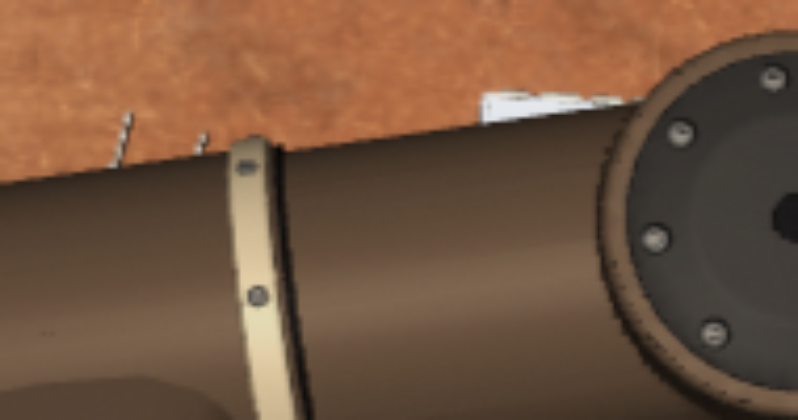

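The wrist view shows the lid shut behind the rim, with the bar corners at (377,83), (408,86), (403,148) and (373,146). The tweezers' bow is at (18,231) and the tips are at about (13,27) and (80,47). The top view is blocked by the arm. I'll compute the poses from these.

Run:
```python
from h import *
W=np.load('cw3.npy')
def P(u,v,z):
    d=W[:3,:3]@np.array([(u/1.4-278.95)/337.75,(v/1.4-209.69)/337.75,1]); o=W[:3,3]; return o+d*(z-o[2])/d[2]
bar=np.array([P(*p,.056) for p in [(377,83),(408,86),(403,148),(373,146)]]); print('bar',bar[:,:2],bar.mean(0))
e1=(bar[0]+bar[1]-bar[2]-bar[3]); print('yaw bar',np.arctan2(e1[1],e1[0]))
r=np.array([P(284,196,.057),P(481,212,.057)]); d=r[0]-r[1]; print('rim',r,np.linalg.norm(d),'yaw',np.arctan2(-d[0],d[1]))
print('bow',P(18,231,.012),'tips',P(13,27,.012),P(80,47,.012))
```

```text
bar [[ 0.6033 -0.1244]
 [ 0.6015 -0.1448]
 [ 0.5626 -0.1418]
 [ 0.5638 -0.1214]] [ 0.5828 -0.1331  0.056 ]
yaw bar -0.07596184641053572
rim [[ 0.5306 -0.0594  0.057 ]
 [ 0.5197 -0.1967  0.057 ]] 0.13770401345321867 yaw -0.07920064788008693
bow [0.5002 0.1657 0.012 ] tips [0.6474 0.1392 0.012 ] [0.6343 0.0931 0.012 ]
```

```bash
python3 -m crank '[{"dx":0.4,"dy":-5,"dz":0,"wx":0,"wy":0,"wz":3},{"dx":0.8,"dy":-10,"dz":0,"wx":0,"wy":0,"wz":6},{"dx":1.2,"dy":-15,"dz":2,"wx":0,"wy":0,"wz":10},{"dx":1.6,"dy":-20,"dz":4,"wx":0,"wy":0,"wz":14},{"dx":2,"dy":-25,"dz":6,"wx":0,"wy":0,"wz":18},{"dx":2,"dy":-29.8,"dz":8,"wx":0,"wy":0,"wz":19},{"dx":2,"dy":-29.8,"dz":8,"wx":0,"wy":0,"wz":19},{"dx":2,"dy":-29.8,"dz":8,"wx":0,"wy":0,"wz":19},{"dx":2,"dy":-29.8,"dz":8,"wx":0,"wy":0,"wz":19},{"dx":2,"dy":-29.8,"dz":8,"wx":0,"wy":0,"wz":19}]'
python3 - <<'E'
from h import *
st(); c=arm.calibration('wrist'); np.save('cw4.npy',np.array(c['world_from_camera']))
snap('wrist','w4')
for q in ['tweezers','tip_left','tip_right']:
    print(q,[(np.round(d['centre'],4).tolist(),round(d['confidence'],2)) for d in arm.mark_of('wrist',q)])
a=cv2.imread('pics/w4.png'); cv2.imwrite('pics/w4v.png',cv2.resize(a[:240,140:420],None,fx=2.5,fy=2.5))
E
```

```text
t: 10.15
eef_pos: [0.5018, 0.1632, 0.1542]
ee_rot: [-3.141, -0.001, -0.332]
force: [-0.0, -0.9, 0.4]
width: 0.0875
gripper_force: 0.0
{'t': 10.15, 'q': [0.6865, 0.178, -0.4141, 0.0001, -0.9777, 0.5524], 'eef_pos': [0.5018, 0.1632, 0.1542], 'ee_rot': [-3.1407, -0.0006, -0.3319], 'force': [-0.0178, -0.871, 0.4052], 'width': 0.0875, 'gripper_force': 0.0}
tweezers []
tip_left [([0.6486, 0.1354, 0.0083], 0.65)]
tip_right [([0.6334, 0.0986, 0.0033], 0.82), ([0.6485, 0.135, 0.0096], 0.69)]
```

View pics/w4v.png

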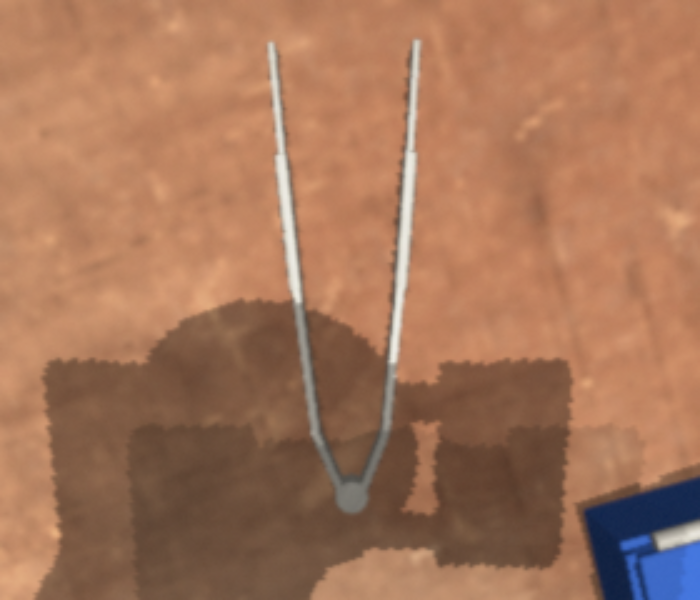

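The tweezers are symmetric in the view: tips at (271,42) and (416,40), bow ball at (351,497). The wide pads start at (280,155) and (411,153).

Run:
```python
from h import *
W=np.load('cw4.npy'); s=arm.get_state()
def P(u,v,z):
    d=W[:3,:3]@np.array([(u/2.5+140-278.95)/337.75,(v/2.5-209.69)/337.75,1]); o=W[:3,3]; return (o+d*(z-o[2])/d[2])[:2]
b=P(351,497,.014); t1,t2=P(271,42,.013),P(416,40,.013); p1,p2=P(280,155,.016),P(411,153,.016)
m=(t1+t2)/2; x=(m-b)/np.linalg.norm(m-b); yaw=np.arctan2(x[1],x[0])
print(b,m,'len',np.linalg.norm(m-b),'gap',np.linalg.norm(t1-t2),'yaw',yaw,'padfront from bow',((p1+p2)/2-b)@x, 'pad w',np.linalg.norm(p1-p2))
g=m-0.054*x; print('grasp',g, b+.095*x, (p1+p2)/2-.022*x)
from scipy.spatial.transform import Rotation as R
R0=R.from_euler('xyz',s['ee_rot']).as_matrix(); d=np.array([*g,.004])-s['eef_pos']
print('tool shift cm',R0.T@d*100,'wz deg',-np.degrees(yaw-s['ee_rot'][2]))
```

```text
[0.5004 0.1629] [0.6422 0.1167] len 0.1491458441985775 gap 0.04628178670943999 yaw -0.31493150665994757 padfront from bow 0.11526601132477697 pad w 0.04272142007677128
grasp [0.5909 0.1334] [0.5907 0.1335] [0.5891 0.134 ]
tool shift cm [ 9.4094 -0.0401 14.9852] wz deg -0.9392186207432163
```

```bash
python3 -m crank '[{"dx":4,"dy":0,"dz":0,"wx":0,"wy":0,"wz":-1},{"dx":8,"dy":0,"dz":2,"wx":0,"wy":0,"wz":-1},{"dx":9.4,"dy":0,"dz":5,"wx":0,"wy":0,"wz":-1},{"dx":9.4,"dy":0,"dz":8,"wx":0,"wy":0,"wz":-1},{"dx":9.4,"dy":0,"dz":11,"wx":0,"wy":0,"wz":-1},{"dx":9.4,"dy":0,"dz":13,"wx":0,"wy":0,"wz":-1},{"dx":9.4,"dy":0,"dz":14.5,"wx":0,"wy":0,"wz":-1},{"dx":9.4,"dy":0,"dz":15,"wx":0,"wy":0,"wz":-1},{"dx":9.4,"dy":0,"dz":15,"wx":0,"wy":0,"wz":-1},{"dx":9.4,"dy":0,"dz":15,"wx":0,"wy":0,"wz":-1}]' 
python3 -m crank '[{"dx":0,"dy":0,"dz":0,"wx":0,"wy":0,"wz":0},{"dx":0,"dy":0,"dz":0,"wx":0,"wy":0,"wz":0},{"dx":0,"dy":0,"dz":0,"wx":0,"wy":0,"wz":0},{"dx":0,"dy":0,"dz":0,"wx":0,"wy":0,"wz":0},{"dx":0,"dy":0,"dz":0,"wx":0,"wy":0,"wz":0},{"dx":0,"dy":0,"dz":0,"wx":0,"wy":0,"wz":0},{"dx":0,"dy":0,"dz":0,"wx":0,"wy":0,"wz":0},{"dx":0,"dy":0,"dz":0,"wx":0,"wy":0,"wz":0},{"dx":0,"dy":0,"dz":0,"wx":0,"wy":0,"wz":0},{"dx":0,"dy":0,"dz":0,"wx":0,"wy":0,"wz":0}]' 2.8 30
```

```text
t: 11.6
eef_pos: [0.591, 0.1338, 0.0044]
ee_rot: [-3.141, -0.001, -0.313]
force: [0.7, -0.2, -0.1]
width: 0.0877
gripper_force: 0.0
t: 12.85
eef_pos: [0.5905, 0.1335, 0.0035]
ee_rot: [3.142, 0.0, -0.313]
force: [0.8, -0.4, -0.2]
width: 0.028
gripper_force: 8.2
```

The width is 28.0 mm at 8.2 N, which matches the spring figure. Lifting now and checking the tips.

```bash
python3 -m crank '[{"dx":0,"dy":0,"dz":-0.5,"wx":0,"wy":0,"wz":0},{"dx":0,"dy":0,"dz":-1.5,"wx":0,"wy":0,"wz":0},{"dx":0,"dy":0,"dz":-3,"wx":0,"wy":0,"wz":0},{"dx":0,"dy":0,"dz":-5,"wx":0,"wy":0,"wz":0},{"dx":0,"dy":0,"dz":-7,"wx":0,"wy":0,"wz":0},{"dx":0,"dy":0,"dz":-9,"wx":0,"wy":0,"wz":0},{"dx":0,"dy":0,"dz":-10.5,"wx":0,"wy":0,"wz":0},{"dx":0,"dy":0,"dz":-11.6,"wx":0,"wy":0,"wz":0},{"dx":0,"dy":0,"dz":-11.6,"wx":0,"wy":0,"wz":0},{"dx":0,"dy":0,"dz":-11.6,"wx":0,"wy":0,"wz":0}]'
python3 - <<'E'
from h import *
st(); c=arm.calibration('wrist'); np.save('cw5.npy',np.array(c['world_from_camera']))
snap('wrist','w5'); snap('scene','s5')
for cam in ['wrist','scene']:
  for q in ['tip_left','tip_right','tweezers']:
    print(q,[(np.round(d['centre'],4).tolist(),round(d['confidence'],2)) for d in arm.mark_of(cam,q)])
a=cv2.imread('pics/w5.png')[:320,140:420]; b=cv2.imread('pics/s5.png')[100:260,120:330]
v=np.zeros((600,800,3),np.uint8); v[:,:400]=cv2.resize(a[40:280,200-140:360-140],(400,600)); v[:305,400:]=cv2.resize(b,(400,305)); cv2.imwrite('pics/w5v.png',v)
E
```

```text
t: 14.1
eef_pos: [0.59, 0.1333, 0.1189]
ee_rot: [3.141, 0.001, -0.313]
force: [-0.5, -0.4, -0.8]
width: 0.0279
gripper_force: 7.9
{'t': 14.1, 'q': [0.5447, 0.3343, -0.2877, -0.0003, -0.9498, 0.7129], 'eef_pos': [0.59, 0.1333, 0.1189], 'ee_rot': [3.1409, 0.0009, -0.3134], 'force': [-0.5001, -0.4351, -0.7802], 'width': 0.0279, 'gripper_force': 7.92}
tip_left [([0.6468, 0.1237, 0.1237], 0.75)]
tip_right [([0.6364, 0.1069, 0.1213], 0.89)]
tweezers [([0.5705, 0.1457, 0.1126], 0.84)]
tip_left []
tip_right [([0.6387, 0.1107, 0.1263], 0.7)]
tweezers [([0.576, 0.1467, 0.1123], 0.76)]
```

View pics/w5v.png

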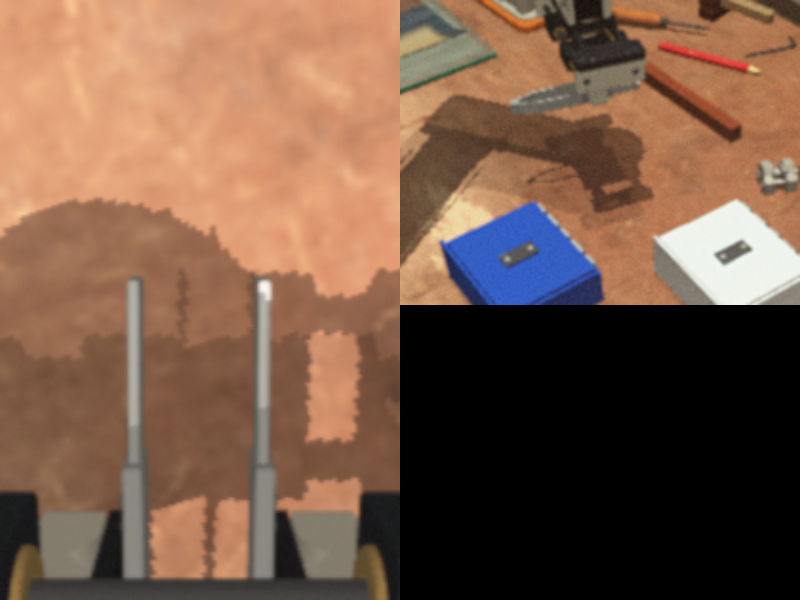

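The tips are parallel and symmetric, with inner faces at (143,280) and (257,280), and the scene view shows the tweezers level. I'm computing the tip position relative to the TCP and the transfer move.

Run:
```python
from h import *
from scipy.spatial.transform import Rotation as R
W=np.load('cw5.npy'); s=arm.get_state(); zt=s['eef_pos'][2]-.0035+.013
def P(u,v,z=zt):
    d=W[:3,:3]@np.array([(u/2.5+200-278.95)/337.75,(v/2.5+40-209.69)/337.75,1]); o=W[:3,3]; return (o+d*(z-o[2])/d[2])
l,r=P(143,279),P(257,279); print('gap',np.linalg.norm(l-r),l,r)
R0=R.from_euler('xyz',s['ee_rot']).as_matrix(); m=R0.T@((l+r)/2-s['eef_pos']); print('tip mid in tool',m)
yaw=-.078; c=np.array([.5835,-.134]); 
off=np.array([.054,m[1]*.5,0]); 
Rf=R.from_euler('xyz',[np.pi,0,yaw]).as_matrix(); tcp=c-(Rf@off)[:2]
for z in (s['eef_pos'][2],.0735): print('tcp target',tcp,'shift cm',R0.T@(np.array([*tcp,z])-s['eef_pos'])*100,'wz',-np.degrees(yaw-s['ee_rot'][2]))
```

```text
gap 0.019912126253877258 [0.6453 0.1257 0.1288] [0.6392 0.1068 0.1288]
tip mid in tool [ 0.0546  0.0004 -0.0095]
tcp target [ 0.5297 -0.1296] shift cm [ 2.3234 26.8971  0.0079] wz -13.474908473428055
tcp target [ 0.5297 -0.1296] shift cm [ 2.3245 26.8956  4.5887] wz -13.474908473428055
```

```bash
python3 -m crank '[{"dx":0.2,"dy":2,"dz":0,"wx":0,"wy":0,"wz":-1},{"dx":0.5,"dy":5.5,"dz":0,"wx":0,"wy":0,"wz":-3},{"dx":0.8,"dy":9,"dz":0,"wx":0,"wy":0,"wz":-5},{"dx":1.1,"dy":13,"dz":0,"wx":0,"wy":0,"wz":-7},{"dx":1.4,"dy":17,"dz":0,"wx":0,"wy":0,"wz":-9},{"dx":1.7,"dy":21,"dz":0,"wx":0,"wy":0,"wz":-11},{"dx":2,"dy":24,"dz":0,"wx":0,"wy":0,"wz":-12.5},{"dx":2.2,"dy":26,"dz":0,"wx":0,"wy":0,"wz":-13.5},{"dx":2.3,"dy":26.9,"dz":0,"wx":0,"wy":0,"wz":-13.5},{"dx":2.3,"dy":26.9,"dz":0,"wx":0,"wy":0,"wz":-13.5}]' 
python3 -m crank '[{"dx":0,"dy":0,"dz":0.5,"wx":0,"wy":0,"wz":0},{"dx":0,"dy":0,"dz":1,"wx":0,"wy":0,"wz":0},{"dx":0,"dy":0,"dz":2,"wx":0,"wy":0,"wz":0},{"dx":0,"dy":0,"dz":3,"wx":0,"wy":0,"wz":0},{"dx":0,"dy":0,"dz":3.8,"wx":0,"wy":0,"wz":0},{"dx":0,"dy":0,"dz":4.2,"wx":0,"wy":0,"wz":0},{"dx":0,"dy":0,"dz":4.4,"wx":0,"wy":0,"wz":0},{"dx":0,"dy":0,"dz":4.4,"wx":0,"wy":0,"wz":0},{"dx":0,"dy":0,"dz":4.4,"wx":0,"wy":0,"wz":0},{"dx":0,"dy":0,"dz":4.4,"wx":0,"wy":0,"wz":0}]'
python3 - <<'E'
from h import *
st(); c=arm.calibration('wrist'); np.save('cw6.npy',np.array(c['world_from_camera']))
snap('wrist','w6'); snap('scene','s6')
for q in ['tip_left','tip_right','mark_left','mark_right']:
    print(q,[(np.round(d['centre'],4).tolist(),round(d['confidence'],2)) for d in arm.mark_of('wrist',q)])
a=cv2.imread('pics/w6.png')[40:280,200:360]; b=cv2.imread('pics/s6.png')[150:310,200:410]
v=np.zeros((600,800,3),np.uint8); v[:,:400]=cv2.resize(a,(400,600)); v[:305,400:]=cv2.resize(b,(400,305)); cv2.imwrite('pics/w6v.png',v)
E
```

```text
t: 15.75
eef_pos: [0.5295, -0.1297, 0.1196]
ee_rot: [-3.142, -0.0, -0.079]
force: [-0.0, 0.8, -0.4]
width: 0.028
gripper_force: 7.9
t: 17.0
eef_pos: [0.5297, -0.1295, 0.0758]
ee_rot: [-3.142, -0.001, -0.078]
force: [-0.8, -0.4, -0.3]
width: 0.028
gripper_force: 7.9
{'t': 17.0, 'q': [0.1196, 0.2955, -0.4677, 0.0, -0.807, 1.3736], 'eef_pos': [0.5297, -0.1295, 0.0758], 'ee_rot': [-3.1415, -0.0005, -0.0776], 'force': [-0.8366, -0.4269, -0.323], 'width': 0.028, 'gripper_force': 7.9198}
tip_left [([0.5839, -0.1276, 0.0762], 0.82), ([0.6386, -0.1387, 0.0537], 0.18)]
tip_right [([0.5787, -0.1442, 0.0769], 0.78)]
mark_left [([0.5844, -0.1239, 0.0578], 0.57)]
mark_right [([0.582, -0.1428, 0.0542], 0.67), ([0.6421, -0.1385, 0.0552], 0.21)]
```

View pics/w6v.png

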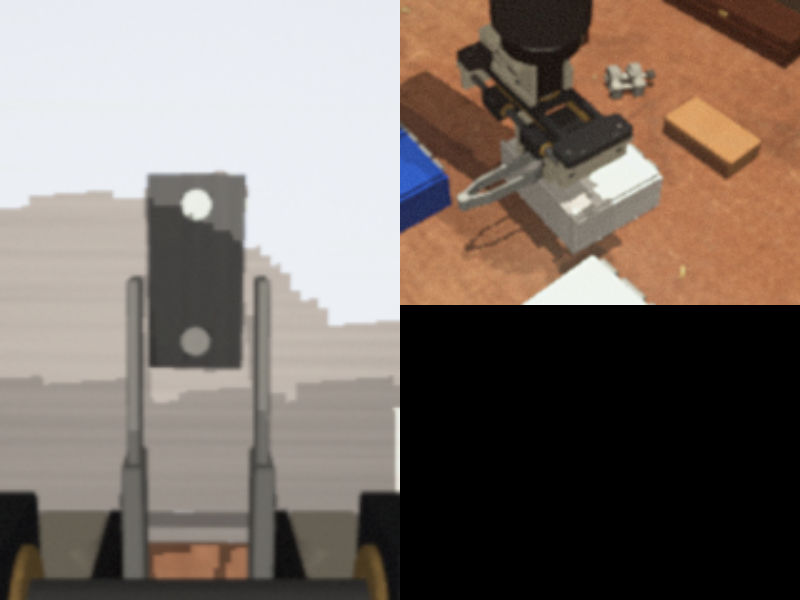

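The bar is centred between the tips (bar at column 197, tip middle at 200) and the tips lie at its mid length. They sit about 19 mm above it with the gap at 20 mm. Handing in.

```bash
python3 -c "
from h import *
st(); print(arm.job_done())"
```

```text
{'t': 17.3, 'q': [0.1197, 0.2957, -0.4679, 0.0, -0.807, 1.3736], 'eef_pos': [0.5295, -0.1295, 0.0756], 'ee_rot': [-3.1416, -0.0001, -0.0776], 'force': [0.1641, -0.1033, -0.7289], 'width': 0.0286, 'gripper_force': 7.9199}
the job is handed in; nothing more can be done
None
```

I shut the lid and handed the job in at 17.3 s with the tweezers still held level, tip gap measured at 19.9 mm just after the lift, one tip over each long edge of the bar and about 19 mm above it; the hand-in call returned no verdict.

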